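# Load the candy melting pan and hold the thermometer in its guide

### The arm

A 7-joint arm with a two-finger parallel gripper is mounted at the origin on the work surface. World frame = base frame: x ahead of the robot, y to its left, z up, the work surface at z = 0. Lengths are in m, angles in rad, forces in N, time in s.
With the tool pointing down it reaches from about 0.4 to 0.925 m from the base axis. Payload 4.1 kg.
Tool frame: the origin (TCP) lies at the very end of the fingers, on their centre line; the grasp point (between the pads) lies 19 mm behind it; x points along the fingers, y is the direction in which the jaws open and shut, and the axes are right-handed (so a half turn about x gives the same grasp; the last joint's range is limited). The gripper opens to 85 mm and grips with 20 to 120 N. Pads are 22 mm wide; open, the fingers measure 114 mm over their backs; the gripper's body (76 mm by 85 mm) begins 54 mm behind the grasp point. The pads swing forward as they close: fully open they stand 13 mm farther back than shut.
Start: joints at [-1.399, 0.398, 0.045, 1.537, -0.019, 1.207, -0.051], TCP at [0.174, 0.626, 0.231] pointing down, gripper open.
Joint ranges: [-2.82, 2.82], [-0.49, 2.23], [-1.37, 1.46], [0, 2.46], [-1.36, 4.5], [0.23, 2], [-2.94, 2.94]. Speed limits (rad/s): [2.57, 2.57, 3.14, 3.14, 3.14, 3.14, 3.14].

### API

Orientations are given as a 3x3 rotation matrix whose columns are the frame's x, y, z axes.
In Python, from plant import readout, get_image, camera_model, ticket, finder gives the robot as it stands.
- The arm moves only by the tool carry_out, never from a script. Its argument "commands" is a list of rows, each a list of 2 entries, a list of its own where there are three numbers: the shift along the world's x, y, z in m, then the turn about the world's z in rad. In form: [[[tx, ty, tz], yaw], ...]. A call has 1 to 10 rows; each row shifts and turns the pose as measured when the row begins; what a row does not reach is not made up. A row lasts 1/8 s, in which the tool goes at most 62.5 mm and 10.7 degrees, less where a joint would pass 70% of its speed; a pose out of reach is approached as far as the arm can. A call is refused whole if a number of a shift passes 0.0625 or a number of a turn 0.188, either way. A call with a gripper value outside its range is refused whole. "hand" is the closure, from -1 (fully open) to 1 (shut), set as the call begins (left out, the last holds). The fingers move at their own pace and stop on an object; "force" is the grip in N (left out, the last holds). Time passes only in rows, so rows that do not move let the fingers close. It gives the time, the measured TCP pose, the force and the opening at its end, in the units of the state.
- readout.get_obs(): the state, without advancing time (a new reading comes with each control period).
- get_image(name): name is "scene" or "top" or "wrist"; returns the picture (400x640x3 uint8, red, green, blue); there is no depth.
- camera_model(name): a dict with "fx", "fy", "cx", "cy" (pixels), "R" (3x3) and "t" (3): a world point X has camera coordinates R X + t. Camera axes: x right, y down, z forward; pixel columns grow to the right and rows downward; lengths in m; the calibration is good to about 2 mm. A picture is of the moment at which its call begins: read the wrist's pose just before it. camera_model takes no time and is no camera call; for the wrist camera it gives the pose at the moment of the call.
- ticket.hand_in(): hands the job in, once; it reports no verdict.
Trained networks look in the newest picture that a camera, given by its name, has taken for a name from the list of things; names that differ only in an ending like _2 or _b are one class to them, and where a whole thing is asked for, a point or a joint stands for the part that bears it (a point fixed in the world has none). Each returns a list of dicts, best first, with "p" (0 to 1); they miss things now and then, are a little off and sometimes report something else, mostly with a low value. They report only what shows in the picture. A call takes as long as a camera call. They do not tell look-alikes from the thing itself.
- finder.find_in(camera, query): "pixel" ([column, row] in pixels, amid what is visible of it).
- finder.place_of(camera, query): "pixel" ([column, row] in pixels: a listed point, or the origin of a listed thing).
The state is a dict: "time_s": time; "joints": joint angles; "joint_vel": joint speeds; "joint_torque": joint torques, N m; "eef_pos": TCP position; "eef_rot": TCP orientation; "wrist_force": force on the tool from outside, world axes, zero at the start; "wrist_torque": the same for the moment, N m; "opening": finger opening in m.
Only numpy, scipy, OpenCV 4.12 (cv2) and the standard library are available. Lean on these libraries where they do the work, as an engineer would, in place of code of your own. Each camera call takes 0.05 s, during which the arm holds its last target. There are 200 camera calls.

### The job

Using the scoop, never the fingers, scoop at least two of the candy balls from the trough into the melting pan, leaving none spilled, then stand the scoop back upright on the counter. Then take the thermometer from its stand and lower it upright through the orange guide on the pan until the red band on its stem is level with the guide's top, never touching the guide or pan, and finish while still holding it there, still and centred in the bore, with nothing else carrying it. Leave the jars, coffee cup and mug where they are.

Things in the scene. Friction and masses are not known exactly. Their poses are not given: they have to be found in the camera images.
- tray: White stoneware trough, blue stripes, fixed. Outside 295 long (x = -170 to +125) by 104 (y), walls 45 high. Flat inner floor 92 wide, 5 above the counter, x = -100 to +119; beyond x = -100 the -x end (towards the robot) is a ramp rising outwards at 30 degrees; other walls upright. Origin on the underside, midway across. Candies start in its -x half; the +x half is empty.
- scoop: Loose aluminium scoop, 90 g, on the counter: flat box 74 wide in y (70 inside), flaring to 84 at its mouth, open at front (-x) and top; floor 2 thick from x = -40 (front lip) to +36, side walls 30 high, back wall 36 high. Upright blue grip at the back, 18 wide (y), 24 deep (x), axis at x = +30, z = 38 to 120: grip across y from above at z = 95. Origin on the underside.
- pan: Steel melting pan, fixed, 180 across and 75 high, wall 3, floor top at z = 5. Black loop handles on its +x and -x sides reach 123 from the centre, 67 high. Origin: centre of underside. Orange thermometer guide clipped on its -y side: upright tube, outside 36, bore 20, z = 75 to 100, axis 56 from the pan's centre towards -y, so within the rim. The rest of the mouth is open.
- guide_top (a point): Centre of the upper mouth of the orange guide's bore (100 above the counter); the bore, 20 across, runs straight down 25 from here, then opens into the pan.
- stand: Wooden block 60 by 60, 138 high, fixed to the counter, with an upright 13 hole through its centre in which the thermometer hangs by its collar. Origin at the centre of its underside.
- thermo: Loose probe thermometer, 60 g, upright in the stand. Origin at the stem's tip, z up along the stem: steel stem 6 across, z = 0 to 130; dark collar 28 across, z = 130 to 136, resting on the stand's top; white round handle 22 across, z = 136 to 180 (grip it from above at about z = 158); red cap 28 across, z = 180 to 188.
- thermo_mark (a point): Middle of the red depth band, 5 tall, round the stem, 55 above the tip.
- thermo_tip (a point): Lower tip of the stem.
- candy0: The red hard candy ball, 22 across, 10 g, slippery and free to roll. Origin at its centre. It starts on the trough's floor.
- candy1: The yellow hard candy ball, 22 across, 10 g, slippery and free to roll. Origin at its centre. It starts on the trough's floor.
- candy2: The orange hard candy ball, 22 across, 10 g, slippery and free to roll. Origin at its centre. It starts on the trough's floor.
- candy3: The green hard candy ball, 22 across, 10 g, slippery and free to roll. Origin at its centre. It starts on the trough's floor.
- coffee: Bystander, loose: tall paper coffee cup with lid, 138 high, 88 across. Origin at the centre of its underside.
- mug: Bystander, loose: terracotta mug, 85 high, 86 across, handle on its +y side. Origin at the centre of its underside.
- jar_a: Bystander, loose: small red sprinkle jar, 62 high, 44 across. Origin at the centre of its underside.
- jar_b: Bystander, loose: small green sprinkle jar, 62 high, 44 across. Origin at the centre of its underside.
- jar_c: Bystander, loose: small yellow sprinkle jar, 62 high, 44 across. Origin at the centre of its underside.
Not all that is in view belongs to the job. What is shaped like the scoop but green is not meant. What is shaped like the thermo but purple is not meant.

How it is judged:
By the outcome, as a careful person would: the job done as asked, in the order asked, and still so for the second after the job is handed in, while the arm keeps its last pose, push and grip.
It also fails if it takes over 72 s, if anything falls off the work surface, if the arm or the gripper's body presses on something with over 40 N, if the wrist force passes 120 N, or if a joint passes its speed limit or range.

## Working session

There is one attempt and no reset: what is moved stays moved. The work goes in short steps, Python scripts to look and compute and a tool call to move; the robot and the scene stay as the last step left them, time stands still between calls to the robot, and variables do not carry over. Pictures are saved under pics/ and viewed, about 8 in all and at most 12, crops included, and the job is handed in when it is done.

Besides the shell and the picture viewer there is one more tool, called after "Request:" as a command line: name --argument value ..., lists and objects as JSON in quotes. carry_out: Moves the arm, as the interface text tells. Its arguments: {"type":"object","properties":{"commands":{"type":"array"},"hand":{"type":"number"},"force":{"type":"number"}},"required":["commands"]}

```bash
mkdir -p pics; ls
cat > h.py <<'E'
import numpy as np,cv2
from plant import readout,get_image,camera_model,ticket,finder
def ray(cam,px,z,m=None):
    m=m or camera_model(cam);R=np.array(m["R"]);t=np.array(m["t"])
    d=R.T@np.array([(px[0]-m["cx"])/m["fx"],(px[1]-m["cy"])/m["fy"],1]);c=-R.T@t
    return c+d*(z-c[2])/d[2]
def tri(px1,c1,px2,c2):
    A=[];b=[]
    for p,c in((px1,c1),(px2,c2)):
        m=camera_model(c);R=np.array(m["R"]);t=np.array(m["t"])
        for k,f,cc in((0,"fx","cx"),(1,"fy","cy")):
            u=(p[k]-m[cc])/m[f];A.append(R[k]-u*R[2]);b.append(u*t[2]-t[k])
    return np.linalg.lstsq(np.array(A),np.array(b),rcond=None)[0]
def proj(cam,X,m=None):
    m=m or camera_model(cam);p=np.array(m["R"])@X+np.array(m["t"])
    return p[0]/p[2]*m["fx"]+m["cx"],p[1]/p[2]*m["fy"]+m["cy"]
def save(cam,name,crop=None,s=1):
    im=get_image(cam)
    if crop:im=im[crop[1]:crop[3],crop[0]:crop[2]]
    cv2.imwrite("pics/"+name,cv2.resize(im,None,fx=s,fy=s)[:,:,::-1]);return im
E
python3 - <<'E'
from h import *
np.set_printoptions(precision=4,suppress=True)
save("top","top0.png");save("scene","sc0.png")
Z=dict(guide_top=.1,thermo_mark=.193,thermo_tip=.138,candy0=.016,candy1=.016,candy2=.016,candy3=.016)
for q in "tray scoop pan guide_top stand thermo thermo_mark candy0 candy1 candy2 candy3 coffee mug jar_a".split():
    for c in("top","scene"):
        for r in finder.place_of(c,q)[:4]:
            if r["p"]>.2:print(q,c,round(r["p"],2),np.round(r["pixel"],1),ray(c,r["pixel"],Z.get(q,0))[:2])
o=readout.get_obs();print(o["time_s"],o["eef_rot"],o["opening"])
for c in("top","scene"):
    m=camera_model(c);print(c,-np.array(m["R"]).T@np.array(m["t"]))
E
```

```text
pics
tray top 0.88 [274.7 212.2] [0.5663 0.1052]
tray scene 0.34 [214.5 220.5] [ 0.3509 -0.2547]
scoop top 0.71 [481.  176.6] [ 0.658  -0.4236]
scoop top 0.61 [451.7 227.4] [ 0.5282 -0.3461]
scoop scene 0.97 [212.3 301.3] [ 0.6357 -0.4171]
scoop scene 0.61 [211.5 261.2] [ 0.5084 -0.3501]
pan top 0.69 [349.9 215.1] [ 0.5591 -0.0887]
pan scene 0.68 [210.6 264.3] [ 0.5177 -0.3577]
pan scene 0.58 [299.6 228.8] [ 0.5506 -0.0933]
guide_top top 0.9 [377.  199.2] [ 0.5907 -0.1463]
guide_top scene 0.65 [290.6 209.5] [ 0.577  -0.1389]
stand top 0.59 [196.5 244.7] [0.4821 0.3069]
stand scene 0.65 [418.8 233.6] [0.7896 0.1396]
stand scene 0.61 [377.9 175.7] [0.4909 0.2963]
stand scene 0.59 [298.3 229.7] [ 0.5515 -0.0987]
thermo top 0.86 [190.4 214.3] [0.5607 0.3254]
thermo scene 0.68 [397.2 176.2] [0.5374 0.3423]
thermo_mark top 0.57 [183.8 214.9] [0.5494 0.2645]
thermo_mark scene 0.67 [398.1 165.6] [0.7153 0.1152]
candy0 top 0.57 [262.4 240.3] [0.4943 0.133 ]
candy0 top 0.55 [284.5 243.8] [0.4857 0.0768]
candy0 top 0.45 [377.  198.4] [ 0.6005 -0.1564]
candy0 top 0.4 [279.6 223. ] [0.538  0.0898
[... 1216 characters left out ...]
8.8] [0.5343 0.0876]
candy3 scene 0.42 [345.6 192.8] [0.5159 0.1195]
candy3 scene 0.35 [352.7 195.8] [0.5436 0.1237]
coffee top 0.64 [259.4 125.2] [0.7961 0.1487]
coffee scene 0.57 [419.  231.2] [0.783  0.1488]
mug top 0.23 [263.4 235.6] [0.506  0.1336]
mug scene 0.67 [332.3 291.4] [ 0.7955 -0.1891]
jar_a top 0.94 [197.4 159.7] [0.7045 0.3114]
jar_a top 0.79 [417.1 292.6] [ 0.3649 -0.256 ]
jar_a top 0.57 [311.3 143. ] [0.7477 0.0114]
jar_a scene 0.9 [373.4 242.1] [0.7318 0.0183]
jar_a scene 0.54 [211.6 222.8] [ 0.3556 -0.2668]
1.5 [[ 0.      0.2674  0.9636]
 [ 0.0001  0.9636 -0.2674]
 [-1.      0.0001  0.    ]] 0.08524785977268497
top [ 0.5113 -0.0442  0.9549]
scene [ 1.3366 -0.6763  0.7235]
```

View pics/top0.png

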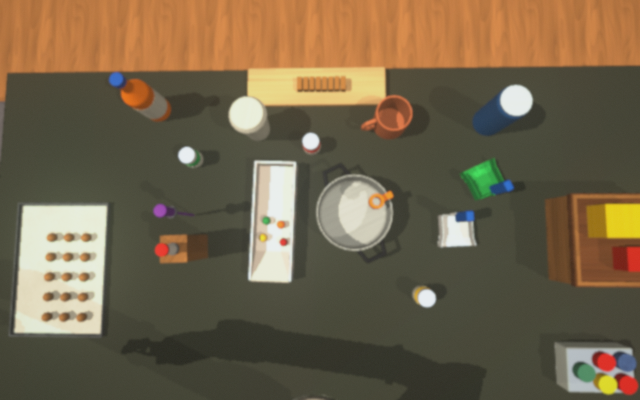

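View pics/sc0.png

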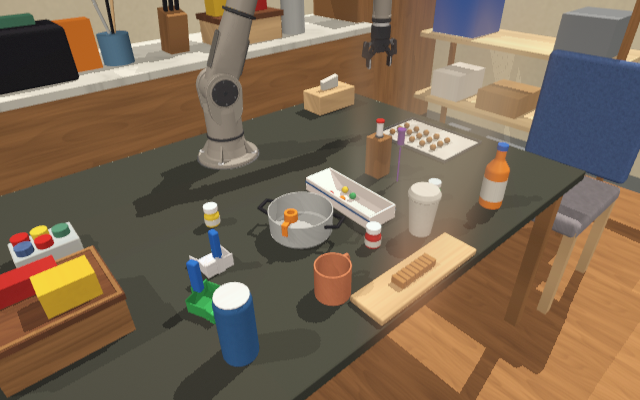

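Top view: the real scoop (white, blue grip) is at about (457,230), with the green look-alike above it. The trough is at (273,220), with candies at rows 220–243. The pan is at (355,212) with its guide at (377,200). The red-capped thermometer in its stand is at (167,250). I'll fly over these with the wrist camera on the way to the scoop.

Request:
carry_out --commands '[[[0.035, -0.03, 0.015], 0.03], [[0.035, -0.03, 0.015], 0.03], [[0.035, -0.03, 0.015], 0.03], [[0.035, -0.03, 0.015], 0.03], [[0.035, -0.03, 0.015], 0.03], [[0.035, -0.03, 0.015], 0.03], [[0.03, -0.04, 0.01], 0.03], [[0.02, -0.045, 0.0], 0.03], [[0.02, -0.045, 0], 0.03], [[0, 0, 0], 0]]' --hand -0.2 --force 60

```text
time_s: 2.75
eef_pos: [0.4604, 0.3045, 0.3352]
eef_rot: [[0.003, -0.01, 1.0], [0.001, 1.0, 0.01], [-1.0, 0.001, 0.003]]
wrist_force: [-0.5, 1.0, 0.3]
opening: 0.051
```

Run:
```python
from h import *
np.set_printoptions(precision=4,suppress=True)
o=readout.get_obs();print(o["time_s"],o["eef_pos"],o["eef_rot"],o["opening"],np.abs(o["joint_vel"]).max())
save("wrist","w1.png");m=camera_model("wrist")
print(-np.array(m["R"]).T@np.array(m["t"]),np.array(m["R"])[2],m["fx"])
for q,z in(("tray",0),("thermo",.138),("thermo_mark",.193),("stand",0),("candy0",.016)):
    for r in finder.place_of("wrist",q)[:4]:
        if r["p"]>.2:print(q,round(r["p"],2),np.round(r["pixel"],1),ray("wrist",r["pixel"],z,m)[:2])
```

```text
2.75 [0.4604 0.3045 0.3352] [[ 0.0033 -0.0097  0.9999]
 [ 0.001   1.      0.0097]
 [-1.      0.001   0.0034]] 0.050976385890316576 0.07085186182998375
[0.3852 0.3054 0.477 ] [ 0.2888  0.0063 -0.9574] 331.1235563658562
tray 0.79 [181.8 213.2] [0.556  0.1086]
thermo 0.86 [322.7 213.5] [0.5049 0.3182]
thermo 0.57 [314.8 163.1] [0.4497 0.3088]
thermo_mark 0.62 [324.8 228.6] [0.5002 0.3184]
stand 0.6 [319.4 163.1] [0.4758 0.3168]
stand 0.55 [192.4 211.6] [0.5532 0.125 ]
stand 0.21 [153.7 168.5] [0.4871 0.0745]
candy0 0.73 [163.8 202.8] [0.5345 0.0906]
candy0 0.72 [190.2 207.6] [0.5414 0.1284]
candy0 0.63 [194.  178.3] [0.4972 0.1379]
candy0 0.58 [152.5 171. ] [0.4873 0.0801]
```

View pics/w1.png

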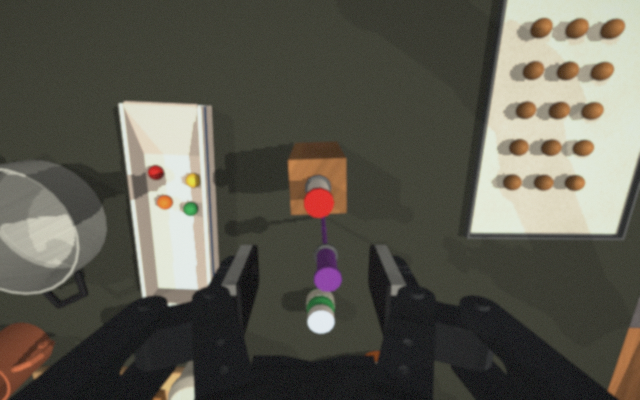

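The wrist view shows the thermometer's red cap at (319,203), with the purple look-alike behind it. The trough spans (120,103)–(215,300), and the pan is on the left. Next I'll go between trough and pan.

Request:
carry_out --commands '[[[0, -0.06, 0], 0], [[0, -0.06, 0], 0], [[0, -0.06, 0], 0], [[0, -0.06, 0], 0], [[0, -0.055, 0], 0], [[0, 0, 0], 0], [[0, 0, 0], 0]]'

```text
time_s: 3.92
eef_pos: [0.454, 0.0168, 0.3338]
eef_rot: [[0.003, -0.039, 0.999], [0.003, 0.999, 0.039], [-1.0, 0.003, 0.003]]
wrist_force: [0.3, 0.4, 0.5]
opening: 0.0512
```

Run:
```python
from h import *
np.set_printoptions(precision=4,suppress=True)
o=readout.get_obs();print(o["time_s"],o["eef_pos"],np.abs(o["joint_vel"]).max())
save("wrist","w2.png");m=camera_model("wrist")
import json;json.dump({k:np.array(v).tolist() for k,v in m.items()},open("m2.json","w"))
for q,z in(("tray",0),("pan",0),("guide_top",.1),("candy0",.016)):
    for r in finder.place_of("wrist",q)[:4]:
        if r["p"]>.2:print(q,round(r["p"],2),np.round(r["pixel"],1),ray("wrist",r["pixel"],z,m)[:2])
```

```text
3.925 [0.454  0.0168 0.3338] 0.02049643550801896
tray 0.74 [368.4 224.5] [0.5633 0.1058]
pan 0.68 [239.6 222.1] [ 0.567  -0.0921]
guide_top 0.9 [182.1 263.7] [ 0.5867 -0.1438]
candy0 0.72 [360.6 207.8] [0.5315 0.0889]
candy0 0.71 [390.2 189.3] [0.5018 0.1292]
candy0 0.57 [355.5 180.6] [0.4909 0.0783]
candy0 0.47 [380.8 215.6] [0.5424 0.1197]
```

View pics/w2.png

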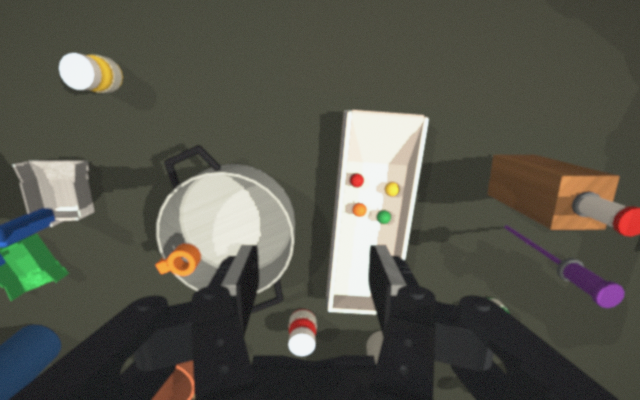

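Wrist view: trough rim corners at about (345,110), (428,117) and (328,311). Guide ring at (183,262). Candies at (357,181), (392,189), (360,210) and (384,217). Now over to the scoop.

Request:
carry_out --commands '[[[0, -0.06, 0], 0.01], [[0, -0.06, 0], 0.01], [[0, -0.06, 0], 0.01], [[0, -0.06, 0], 0.01], [[0, -0.06, 0], 0.0], [[0, -0.06, -0.02], 0], [[0, -0.045, -0.02], 0], [[0, 0, 0], 0], [[0, 0, 0], 0]]'

```text
time_s: 5.3
eef_pos: [0.4585, -0.389, 0.2922]
eef_rot: [[0.004, -0.107, 0.994], [0.001, 0.994, 0.107], [-1.0, 0.0, 0.004]]
wrist_force: [0.6, 0.5, 0.6]
opening: 0.0514
```

Run:
```python
from h import *
import json
np.set_printoptions(precision=4,suppress=True)
m2=json.load(open("m2.json"))
P=[ray("w",p,.045,m2) for p in((345,110),(428,117),(328,311))]
for p in P:print(p[:2])
print("axis yaw",np.arctan2(P[2][1]-P[0][1],P[2][0]-P[0][0]),"len",np.linalg.norm(P[2]-P[0]),"wid",np.linalg.norm(P[1]-P[0]),"end yaw",np.arctan2(-(P[1]-P[0])[0],(P[1]-P[0])[1]))
im=cv2.imread("pics/w2.png").astype(int)
o=readout.get_obs();print(o["time_s"],o["eef_pos"],np.abs(o["joint_vel"]).max())
save("wrist","w3.png");m=camera_model("wrist")
json.dump({k:np.array(v).tolist() for k,v in m.items()},open("m3.json","w"))
for q,z in(("scoop",0),):
    for r in finder.place_of("wrist",q)[:4]:
        print(q,round(r["p"],2),np.round(r["pixel"],1),ray("wrist",r["pixel"],z,m)[:2])
```

```text
[0.3933 0.054 ]
[0.3977 0.1596]
[0.6883 0.0481]
axis yaw -0.020213372126063025 len 0.2950474763558073 wid 0.10568412717045127 end yaw -0.04185515462063905
5.3 [ 0.4585 -0.389   0.2922] 0.019229557581251517
scoop 0.81 [275.7 280.4] [ 0.6485 -0.4247]
scoop 0.62 [334.4 202.5] [ 0.519  -0.3535]
```

View pics/w3.png

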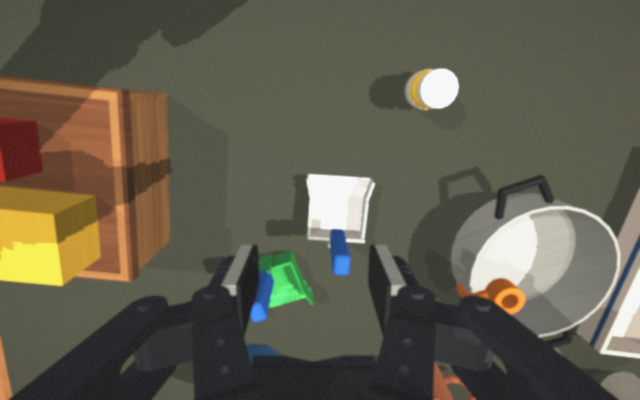

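The real scoop is at (337,208) with the mouth upwards (towards the robot). Its grip top is at (342,266), and the green one is well to the left. Now the grip position and yaw.

Run:
```python
from h import *
import json
np.set_printoptions(precision=4,suppress=True)
m=json.load(open("m3.json"))
im=cv2.imread("pics/w3.png");hsv=cv2.cvtColor(im,cv2.COLOR_BGR2HSV)
b=((hsv[:,:,0]>98)&(hsv[:,:,0]<125)&(hsv[:,:,1]>150)&(hsv[:,:,2]>60)).astype(np.uint8)
b[:, :310]=0;b[:,370:]=0;b[:220]=0;b[290:]=0
ys,xs=np.nonzero(b);print("blue",xs.min(),xs.max(),ys.min(),ys.max())
A=ray("w",(308,175),.03,m);B=ray("w",(374,180),.03,m);C=ray("w",(307,238),.036,m);D=ray("w",(362,242),.036,m)
print(A,B,C,D,np.linalg.norm(A-B),np.linalg.norm(C-D))
print("yaws",np.arctan2(-(B-A)[0],(B-A)[1]),np.arctan2(-(D-C)[0],(D-C)[1]),np.arctan2(((C+D-A-B))[1],(C+D-A-B)[0]))
V=hsv[:,:,2].astype(float)*b
for r in range(ys.min(),ys.max()+1,6):
    x=xs[ys==r];print(r,x.min(),x.max(),end="; ")
# grip model: fit x,y,yaw to the silhouette by IoU
from scipy.optimize import minimize
def sil(p):
    c,s=np.cos(p[2]),np.sin(p[2]);q=[]
    for z in(.038,.12):
        for dx in(-.012,.012):
            for dy in(-.009,.009):q.append(proj("w",np.array([p[0]+c*dx-s*dy,p[1]+s*dx+c*dy,z]),m))
    k=np.zeros(b.shape,np.uint8);cv2.fillConvexPoly(k,np.round(np.array(cv2.convexHull(np.float32(q)))*16).astype(np.int32),1,shift=4);return k
f=lambda p:-(sil(p)&b).sum()/(sil(p)|b).sum()
r=min((minimize(f,[.545,-.352,y0],method="Nelder-Mead",options=dict(initial_simplex=[[.54,-.36,y0],[.56,-.36,y0],[.54,-.34,y0],[.55,-.35,y0+.1]])) for y0 in(-.15,-.05,.05)),key=lambda r:r.fun);print(r.x,r.fun)
```

```text
blue 331 349 230 274
[ 0.4775 -0.3938  0.03  ] [ 0.475  -0.3109  0.03  ] [ 0.5599 -0.3865  0.036 ] [ 0.5578 -0.3144  0.036 ] 0.08299841627309876 0.07216949117683732
yaws 0.030359981735484324 0.029026716372968976 0.023015917870254577
230 334 334; 236 332 343; 242 331 344; 248 332 346; 254 332 348; 260 333 349; 266 333 349; 272 334 348; [ 0.52   -0.3256 -0.1278] 0.0<stdin>:23: RuntimeWarning: overflow encountered in scalar negative
```

Request:
carry_out --commands '[[[0.045, 0.02, -0.03], -0.04], [[0.045, 0.02, -0.03], -0.04], [[0, 0, -0.03], 0], [[0, 0, 0], 0]]'

```text
time_s: 5.9
eef_pos: [0.5556, -0.3405, 0.2049]
eef_rot: [[0.014, -0.036, 0.999], [0.001, 0.999, 0.036], [-1.0, 0.001, 0.014]]
wrist_force: [-0.3, -0.1, 1.3]
opening: 0.0511
```

Run:
```python
from h import *
import json
np.set_printoptions(precision=4,suppress=True)
o=readout.get_obs();print(o["time_s"],o["eef_pos"],o["eef_rot"][:,1],np.abs(o["joint_vel"]).max())
m3=json.load(open("m3.json"))
print("w3 top centre",ray("w",(341.5,267),.12,m3), "model",proj("w",np.array([.549,-.350,.12]),m3))
save("wrist","w4.png");m=camera_model("wrist")
im=cv2.imread("pics/w4.png");hsv=cv2.cvtColor(im,cv2.COLOR_BGR2HSV)
b=((hsv[:,:,0]>98)&(hsv[:,:,0]<125)&(hsv[:,:,1]>150)&(hsv[:,:,2]>60)).astype(np.uint8)
n,l,s,c=cv2.connectedComponentsWithStats(b)
for i in range(1,n):
    if s[i,4]>100:print(s[i],c[i])
print("expect top corners",[np.round(proj("w",np.array([.549+dx,-.35+dy,.12]),m)) for dx in(-.012,.012) for dy in(-.009,.009)])
```

```text
5.9 [ 0.5556 -0.3405  0.2049] [-0.0358  0.9994  0.0009] 0.068878579568372
w3 top centre [ 0.5521 -0.3491  0.12  ] model (np.float64(341.08000059985903), np.float64(264.2679013802088))
[290 163  24  49 998] [302.2595 188.7715]
[ 175  229   52   62 1776] [200.4459 259.1419]
expect top corners [array([289., 174.]), array([315., 175.]), array([289., 207.]), array([313., 207.])]
```

Request:
carry_out --commands '[[[-0.004, -0.009, -0.02], -0.008], [[0, 0, -0.04], 0], [[0, 0, -0.04], 0], [[0, 0, -0.02], 0], [[0, 0, 0], 0]]'

```text
time_s: 6.58
eef_pos: [0.5528, -0.3554, 0.0891]
eef_rot: [[0.028, -0.023, 0.999], [-0.006, 1.0, 0.024], [-1.0, -0.007, 0.028]]
wrist_force: [-0.7, -1.0, 1.0]
opening: 0.0512
```

Request:
carry_out --commands '[[[-0.001, 0.005, -0.01], 0.004], [[0, 0, -0.003], 0], [[0, 0, 0], 0]]'

```text
time_s: 6.95
eef_pos: [0.5535, -0.3519, 0.0789]
eef_rot: [[0.034, -0.027, 0.999], [-0.009, 1.0, 0.028], [-0.999, -0.01, 0.034]]
wrist_force: [-0.7, 0.3, -0.1]
opening: 0.051
```

Request:
carry_out --commands '[[[-0.001, 0.001, -0.002], 0], [[0, 0, 0], 0], [[0, 0, 0], 0], [[0, 0, 0], 0], [[0, 0, 0], 0]]' --hand 1 --force 80

```text
time_s: 7.58
eef_pos: [0.553, -0.3509, 0.0776]
eef_rot: [[0.035, -0.028, 0.999], [-0.009, 1.0, 0.028], [-0.999, -0.01, 0.035]]
wrist_force: [-0.7, 0.2, -1.0]
opening: 0.0172
```

Request:
carry_out --commands '[[[0, 0, 0.02], 0], [[0, 0, 0.04], 0], [[0, 0, 0.045], 0], [[0, 0.01, 0.045], 0], [[0.0, 0.04, 0.01], 0], [[0.005, 0.05, 0], -0.005], [[0.01, 0.055, 0], -0.01], [[0.01, 0.055, 0], -0.01], [[0.01, 0.055, 0], -0.01], [[0.01, 0.055, 0], -0.01]]'

```text
time_s: 8.82
eef_pos: [0.5963, -0.0328, 0.2584]
eef_rot: [[0.051, 0.038, 0.998], [-0.017, 0.999, -0.037], [-0.999, -0.015, 0.051]]
wrist_force: [0.5, -0.3, -1.7]
opening: 0.0169
```

Request:
carry_out --commands '[[[0.015, 0.045, 0], 0.005], [[0.015, 0.04, 0], 0.005], [[0.01, 0.03, 0], 0.0], [[0.005, 0.012, 0], 0], [[0, 0, 0], 0], [[0, 0, 0], 0]]'

```text
time_s: 9.57
eef_pos: [0.643, 0.1008, 0.2656]
eef_rot: [[0.058, 0.023, 0.998], [-0.014, 1.0, -0.023], [-0.998, -0.012, 0.059]]
wrist_force: [-0.1, -0.0, -1.7]
opening: 0.0172
```

Run:
```python
from h import *
import json
np.set_printoptions(precision=4,suppress=True)
o=readout.get_obs();print(o["time_s"],o["eef_pos"],o["eef_rot"],np.abs(o["joint_vel"]).max())
save("wrist","w5.png");m=camera_model("wrist")
json.dump({k:np.array(v).tolist() for k,v in m.items()},open("m5.json","w"))
```

```text
9.575 [0.643  0.1008 0.2656] [[ 0.0584  0.0234  0.998 ]
 [-0.0138  0.9996 -0.0227]
 [-0.9982 -0.0125  0.0587]] 0.005925928462565034
```

View pics/w5.png

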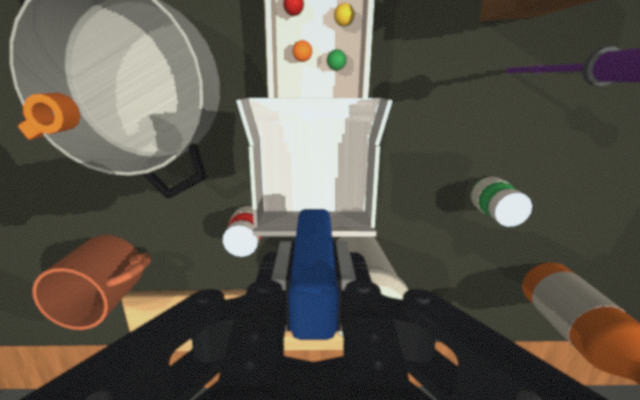

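Run:
```python
from h import *
import json
np.set_printoptions(precision=4,suppress=True)
m=json.load(open("m5.json"))
im=cv2.imread("pics/w5.png");g=cv2.cvtColor(im,cv2.COLOR_BGR2GRAY).astype(int)
for r in(20,40,60,80):
    row=g[r];d=np.diff(cv2.GaussianBlur(row.astype(np.float32)[None],(5,1),1)[0])
    l=250+np.argmax(d[250:290]);R=355+np.argmin(d[355:390])
    a,b=ray("w",(l,r),.045,m),ray("w",(R,r),.045,m);print(r,l,R,a[:2],b[:2],"mid",((a+b)/2)[:2],"w",b[1]-a[1])
z=.2656-.0776
for p,h in(((238,99),.03),((391,99),.03),((253,234),.036),((377,235),.036)):print(ray("w",p,z+h-(.001 if p[1]<200 else 0),m))
for p in((293,4),(344,14),(302,50),(337,60)):print("candy",ray("w",p,.016,m)[:2])
```

```text
20 264 372 [0.5085 0.053 ] [0.5111 0.1569] mid [0.5098 0.105 ] w 0.10391837259863976
40 265 371 [0.5259 0.0527] [0.5285 0.1566] mid [0.5272 0.1047] w 0.1039084843840754
60 266 370 [0.5441 0.0524] [0.5466 0.1563] mid [0.5453 0.1043] w 0.10389821781720289
80 266 368 [0.5629 0.051 ] [0.5654 0.1549] mid [0.5641 0.103 ] w 0.10389493002420716
[0.5716 0.0604 0.217 ]
[0.5735 0.143  0.217 ]
[0.6492 0.0632 0.224 ]
[0.6511 0.1376 0.224 ]
candy [0.4903 0.0798]
candy [0.5007 0.1322]
candy [0.5337 0.0875]
candy [0.5445 0.125 ]
```

Request:
carry_out --commands '[[[0.004, 0.0015, -0.025], 0], [[0, 0, -0.03], 0], [[0, 0, -0.03], 0], [[0, 0, -0.025], 0], [[0, 0, -0.01], 0], [[0, 0, 0], 0]]'

```text
time_s: 10.38
eef_pos: [0.6468, 0.0913, 0.1458]
eef_rot: [[0.062, 0.038, 0.997], [-0.016, 0.999, -0.037], [-0.998, -0.013, 0.063]]
wrist_force: [0.7, -1.1, -0.9]
opening: 0.0168
```

Request:
carry_out --commands '[[[0, 0.011, 0], 0.018], [[0, 0, 0], 0], [[0, 0, 0], 0]]'

```text
time_s: 10.75
eef_pos: [0.6487, 0.1031, 0.1489]
eef_rot: [[0.067, 0.019, 0.998], [-0.013, 1.0, -0.018], [-0.998, -0.012, 0.067]]
wrist_force: [0.4, -0.1, -1.4]
opening: 0.0175
```

Request:
carry_out --commands '[[[-0.001, 0, -0.012], 0], [[-0.001, 0.001, -0.012], 0.001], [[-0.001, 0.001, -0.012], 0.001], [[0, 0.001, -0.01], 0.001], [[0, 0, 0], 0]]'

```text
time_s: 11.38
eef_pos: [0.6445, 0.1063, 0.0987]
eef_rot: [[0.065, 0.015, 0.998], [-0.013, 1.0, -0.014], [-0.998, -0.012, 0.065]]
wrist_force: [0.6, -0.0, -0.8]
opening: 0.0173
```

Request:
carry_out --commands '[[[0, -0.004, 0], -0.007], [[0, 0, -0.004], 0], [[0, 0, -0.004], 0], [[0, 0, 0], 0]]'

```text
time_s: 11.88
eef_pos: [0.6454, 0.1017, 0.0911]
eef_rot: [[0.067, 0.023, 0.997], [-0.014, 1.0, -0.023], [-0.998, -0.012, 0.067]]
wrist_force: [-0.0, 0.7, -0.7]
opening: 0.017
```

Request:
carry_out --commands '[[[0, 0.0005, -0.004], 0], [[0, 0, -0.003], 0], [[0, 0, 0], 0]]'

```text
time_s: 12.25
eef_pos: [0.6459, 0.1023, 0.0844]
eef_rot: [[0.068, 0.023, 0.997], [-0.013, 1.0, -0.022], [-0.998, -0.012, 0.068]]
wrist_force: [-0.6, -0.3, 1.3]
opening: 0.0171
```

Request:
carry_out --commands '[[[-0.012, 0.0003, 0], 0], [[-0.016, 0.0004, 0], 0], [[-0.016, 0.0004, 0], 0], [[-0.016, 0.0004, 0], 0], [[-0.012, 0.0003, 0], 0]]'

```text
time_s: 12.88
eef_pos: [0.5707, 0.1038, 0.0848]
eef_rot: [[0.071, 0.024, 0.997], [-0.013, 1.0, -0.023], [-0.997, -0.011, 0.071]]
wrist_force: [0.9, -0.1, 0.7]
opening: 0.0178
```

Request:
carry_out --commands '[[[-0.013, 0.0003, 0], 0], [[-0.012, 0.0003, 0], 0], [[-0.008, 0.0002, 0], 0], [[-0.004, 0, 0], 0]]'

```text
time_s: 13.38
eef_pos: [0.533, 0.1049, 0.0858]
eef_rot: [[0.076, 0.024, 0.997], [-0.012, 1.0, -0.023], [-0.997, -0.01, 0.076]]
wrist_force: [4.2, -0.5, 2.0]
opening: 0.017
```

Run:
```python
from h import *
o=readout.get_obs();print(o["time_s"],o["eef_pos"],o["wrist_force"])
save("wrist","w6.png",(190,0,450,260),2)
```

```text
13.375 [0.53302611 0.10489092 0.08576887] [ 4.2342702  -0.51840594  1.98070663]
```

View pics/w6.png

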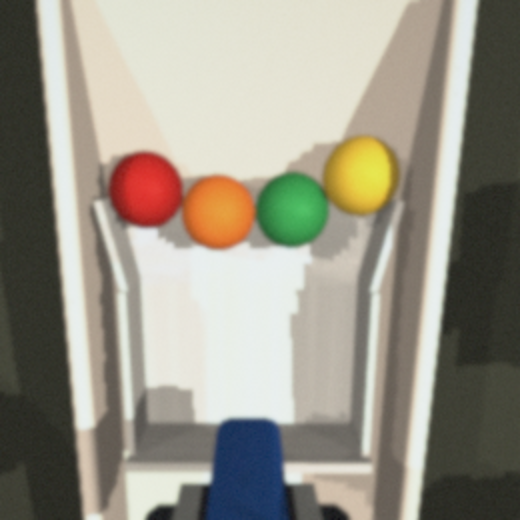

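All four balls sit on the lip against the ramp. Next: up the ramp with the scoop, then tilt it back by rotating it about the lip, with a softer grip.

Request:
carry_out --commands '[[[-0.012, 0.0003, 0.005], 0], [[-0.012, 0.0003, 0.006], 0]]'

```text
time_s: 13.68
eef_pos: [0.5112, 0.1052, 0.0985]
eef_rot: [[0.082, 0.026, 0.996], [-0.012, 1.0, -0.025], [-0.997, -0.01, 0.082]]
wrist_force: [3.2, -1.5, 1.2]
opening: 0.0173
```

Request:
carry_out --commands '[[[0.005, 0, -0.005], 0], [[0.005, 0, -0.004], 0], [[0.004, 0, -0.003], 0], [[0, 0, 0], 0]]' --force 30

```text
time_s: 14.18
eef_pos: [0.5237, 0.1065, 0.0912]
eef_rot: [[0.08, 0.025, 0.997], [-0.006, 1.0, -0.025], [-0.997, -0.004, 0.08]]
wrist_force: [2.5, -0.3, 0.4]
opening: 0.017
```

Run:
```python
from h import *
o=readout.get_obs();print(o["time_s"],o["eef_pos"],o["wrist_force"])
save("wrist","w7.png",(190,0,450,260),2)
```

```text
14.175 [0.523672   0.10654452 0.09118404] [ 2.53813384 -0.32004686  0.43277936]
```

View pics/w7.png

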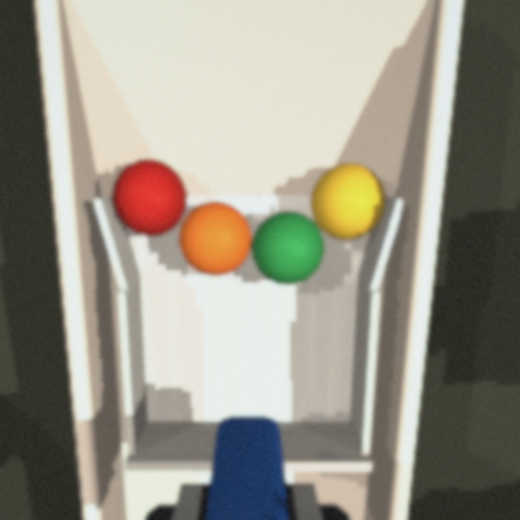

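Request:
carry_out --commands '[[[0.008, -0.001, -0.005], 0], [[0, 0, -0.006], 0], [[0, 0, -0.006], 0], [[0, 0, -0.006], 0]]' --force 20

```text
time_s: 14.72
eef_pos: [0.5417, 0.106, 0.0815]
eef_rot: [[0.095, 0.026, 0.995], [0.003, 1.0, -0.026], [-0.995, 0.006, 0.095]]
wrist_force: [-12.6, -2.0, 56.3]
opening: 0.0171
```

Request:
carry_out --commands '[[[0, 0, 0.002], 0], [[0, 0, 0.001], 0]]' --force 90

```text
time_s: 14.98
eef_pos: [0.5389, 0.106, 0.0845]
eef_rot: [[0.09, 0.025, 0.996], [0.004, 1.0, -0.026], [-0.996, 0.006, 0.09]]
wrist_force: [-0.1, -0.3, -0.9]
opening: 0.0169
```

```bash
cat >> h.py <<'E'
def balls(im,y1=240):
    hsv=cv2.cvtColor(im,cv2.COLOR_RGB2HSV);out={}
    for n,lo,hi in(("red",0,6),("orange",8,17),("yellow",20,32),("green",50,75)):
        H=hsv[:,:,0];k=(H>=lo)&(H<=hi)
        if n=="red":k|=H>174
        k=(k&(hsv[:,:,1]>140)&(hsv[:,:,2]>70)).astype(np.uint8)
        N,l,s,c=cv2.connectedComponentsWithStats(k)
        out[n]=[(int(c[i][0]),int(c[i][1]),int(s[i,4])) for i in range(1,N) if s[i,4]>120 and c[i][1]<y1]
    return out
E
cat > b.py <<'E'
from h import *
import sys
o=readout.get_obs();print(o["time_s"],np.round(o["eef_pos"],4),np.round(o["wrist_force"],1))
print(balls(save("wrist",sys.argv[1])))
E
python3 -c "
from h import *
print(cv2.imread('pics/w7.png').shape);im=cv2.imread('pics/w7.png')[:,:,::-1].copy();print({k:[(a/2+190,b/2,c/4) for a,b,c in v] for k,v in balls(im,999).items()})"
python3 b.py w8.png
```

```text
(520, 520, 3)
{'red': [(264.0, 98.5, 1000.25)], 'orange': [(297.5, 119.0, 960.75)], 'yellow': [(363.5, 100.5, 1012.0)], 'green': [(333.5, 123.5, 813.25)]}
14.975 [0.5389 0.106  0.0845] [-0.1 -0.3 -0.9]
{'red': [(260, 88, 1126)], 'orange': [(612, 66, 612), (294, 117, 1031)], 'yellow': [(361, 97, 1105)], 'green': [(332, 128, 870)]}
```

Request:
carry_out --commands '[[[-0.025, 0.0005, 0.01], 0], [[-0.025, 0.0005, 0.0145], 0], [[-0.01, 0, 0.006], 0], [[0, 0, 0], 0]]'

```text
time_s: 15.52
eef_pos: [0.4796, 0.1071, 0.1147]
eef_rot: [[0.095, 0.024, 0.995], [0.002, 1.0, -0.024], [-0.995, 0.004, 0.095]]
wrist_force: [0.4, -0.8, 3.9]
opening: 0.017
```

```bash
python3 b.py w9.png
```

```text
15.525 [0.4796 0.1071 0.1147] [ 0.4 -0.8  3.9]
{'red': [(280, 139, 916)], 'orange': [(594, 153, 224), (548, 154, 139), (595, 171, 134), (610, 178, 123), (293, 186, 813)], 'yellow': [(341, 151, 922)], 'green': [(329, 183, 719)]}
```

Request:
carry_out --commands '[[[0, 0, 0.01], 0], [[-0.001, 0, 0.02], 0], [[-0.001, 0, 0.025], 0], [[-0.001, 0, 0.025], 0], [[0, 0, 0.01], 0], [[0, 0, 0], 0]]'

```text
time_s: 16.32
eef_pos: [0.4718, 0.1052, 0.2031]
eef_rot: [[0.08, 0.025, 0.996], [-0.007, 1.0, -0.025], [-0.997, -0.005, 0.08]]
wrist_force: [-1.0, 0.8, -1.0]
opening: 0.0169
```

```bash
python3 b.py w10.png
```

```text
16.325 [0.4718 0.1052 0.2031] [-1.   0.8 -1. ]
{'red': [(281, 158, 879)], 'orange': [(601, 203, 4058), (293, 189, 739)], 'yellow': [(342, 158, 899)], 'green': [(329, 189, 688)]}
```

Request:
carry_out --commands '[[[0.002, -0.006, 0], 0.03], [[0.005, -0.012, 0], 0.05], [[0.008, -0.017, 0], 0.06], [[0.01, -0.02, 0], 0.06], [[0.011, -0.022, 0], 0.06], [[0.011, -0.022, 0], 0.06], [[0.011, -0.022, 0], 0.06], [[0.01, -0.02, 0], 0.06], [[0.007, -0.014, 0], 0.04], [[0.003, -0.006, 0], 0.02]]'

```text
time_s: 17.62
eef_pos: [0.5421, -0.0612, 0.1882]
eef_rot: [[0.05, -0.474, 0.879], [0.017, 0.88, 0.474], [-0.999, -0.008, 0.052]]
wrist_force: [-0.3, 0.3, -1.0]
opening: 0.017
```

```bash
python3 b.py w11.png
```

```text
17.625 [ 0.5421 -0.0612  0.1882] [-0.3  0.3 -1. ]
{'red': [(282, 159, 884)], 'orange': [(179, 190, 2601), (296, 188, 786)], 'yellow': [(346, 159, 900)], 'green': [(332, 189, 702)]}
```

Request:
carry_out --commands '[[[0.001, 0, -0.008], 0], [[0, 0, -0.008], 0], [[0, 0, 0], 0]]'

```text
time_s: 18.05
eef_pos: [0.5414, -0.0609, 0.1685]
eef_rot: [[0.045, -0.474, 0.879], [0.016, 0.881, 0.474], [-0.999, -0.007, 0.047]]
wrist_force: [-0.1, -0.1, -1.5]
opening: 0.0168
```

```bash
python3 b.py w12.png
python3 - <<'E'
from h import *
m=camera_model("wrist")
for q,z in(("guide_top",.1),("pan",0)):
    for r in finder.place_of("wrist",q)[:2]:print(q,r["p"],np.round(r["pixel"]),ray("w",r["pixel"],z,m))
E
```

```text
18.05 [ 0.5414 -0.0609  0.1685] [-0.1 -0.1 -1.5]
{'red': [(273, 163, 879)], 'orange': [(168, 200, 3100), (295, 188, 802)], 'yellow': [(345, 159, 900)], 'green': [(330, 189, 693)]}
guide_top 0.87 [168. 208.] [ 0.58829629 -0.14754096  0.1       ]
```

View pics/w12.png

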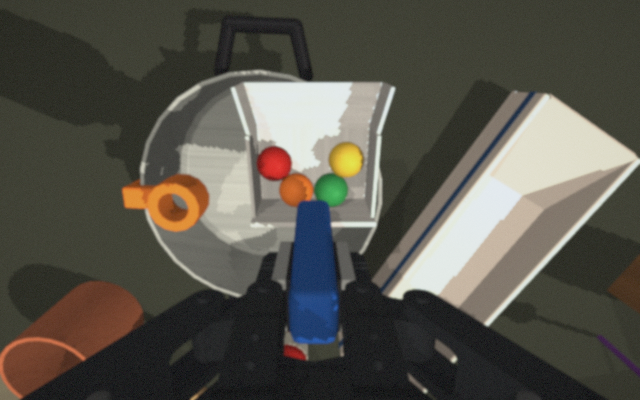

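All four candies sit deep in the scoop at (273–346, 159–190) over the pan (circle about columns 140–383). I'll shift slightly towards the guide and then snatch the scoop backwards.

Request:
carry_out --commands '[[[0.002, -0.004, 0], 0], [[0.0025, -0.005, 0], 0], [[0, 0, 0], 0]]'

```text
time_s: 18.58
eef_pos: [0.5479, -0.0708, 0.1707]
eef_rot: [[0.049, -0.474, 0.879], [0.016, 0.88, 0.474], [-0.999, -0.009, 0.051]]
wrist_force: [-0.4, 0.9, -0.7]
opening: 0.017
```

Request:
carry_out --commands '[[[0.052, 0.028, 0.0], 0], [[0.052, 0.028, 0], 0], [[0, 0, 0], 0]]'

```text
time_s: 18.95
eef_pos: [0.6537, -0.0136, 0.1702]
eef_rot: [[0.049, -0.472, 0.88], [0.018, 0.882, 0.472], [-0.999, -0.007, 0.051]]
wrist_force: [0.1, -0.3, -1.5]
opening: 0.017
```

```bash
python3 b.py w13.png
```

```text
18.95 [ 0.6537 -0.0136  0.1702] [ 0.1 -0.3 -1.5]
{'red': [], 'orange': [(158, 16, 2800), (304, 157, 865), (63, 233, 12933)], 'yellow': [(338, 60, 794)], 'green': [(339, 180, 678)]}
```

Run:
```python
from h import *
im=cv2.imread("pics/w13.png");hsv=cv2.cvtColor(im,cv2.COLOR_BGR2HSV);H,S,V=[hsv[:,:,i].astype(int) for i in range(3)]
for lo,hi,n in((172,180,"r"),(0,7,"r0")):
    k=((H>=lo)&(H<=hi)&(S>110)&(V>40)).astype(np.uint8);N,l,s,c=cv2.connectedComponentsWithStats(k)
    print(n,[(s[i].tolist()) for i in range(1,N) if s[i,4]>15])
```

```text
r []
r0 [[294, 77, 18, 5, 66]]
```

Request:
carry_out --commands '[[[-0.007, -0.004, 0], 0], [[-0.014, -0.0075, 0], 0], [[-0.024, -0.013, 0], 0], [[-0.029, -0.0155, 0], 0], [[0.052, 0.028, 0], 0], [[0.05, 0.027, 0], 0], [[0, 0, 0], 0]]'

```text
time_s: 19.88
eef_pos: [0.6601, -0.0131, 0.1685]
eef_rot: [[0.033, -0.451, 0.892], [0.022, 0.892, 0.451], [-0.999, 0.005, 0.039]]
wrist_force: [-1.3, -0.6, -1.7]
opening: 0.0169
```

```bash
python3 b.py w14.png
```

```text
19.875 [ 0.6601 -0.0131  0.1685] [-1.3 -0.6 -1.7]
{'red': [], 'orange': [(155, 14, 2439), (311, 58, 545), (63, 236, 13093)], 'yellow': [(333, 27, 577)], 'green': [(341, 71, 328)]}
```

View pics/w14.png

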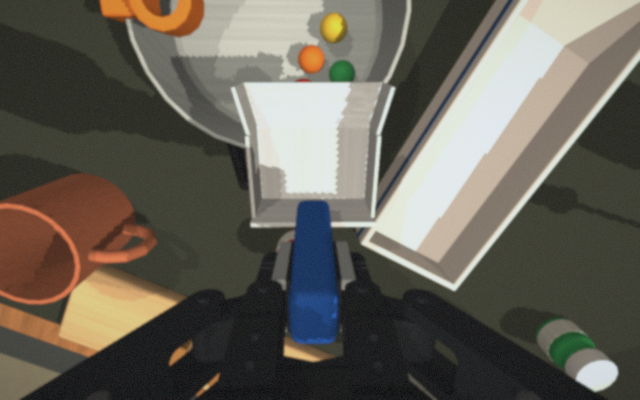

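All four candies are in the pan: yellow (333,27), orange (311,58), green (341,71), red just under the lip. The scoop is empty. Returning it to its old place.

Request:
carry_out --commands '[[[0, 0, 0.03], 0], [[-0.005, -0.02, 0.035], -0.03], [[-0.015, -0.045, 0.005], -0.05], [[-0.015, -0.05, 0], -0.06], [[-0.016, -0.05, 0], -0.06], [[-0.016, -0.05, 0], -0.06], [[-0.016, -0.05, 0], -0.06], [[-0.016, -0.05, 0], -0.06], [[-0.008, -0.03, 0], -0.05], [[0, 0, 0], 0]]'

```text
time_s: 21.18
eef_pos: [0.5177, -0.3844, 0.2455]
eef_rot: [[0.037, 0.008, 0.999], [0.011, 1.0, -0.009], [-0.999, 0.011, 0.037]]
wrist_force: [-0.1, 0.2, -0.8]
opening: 0.0171
```

Request:
carry_out --commands '[[[0.015, 0.016, -0.03], 0], [[0.013, 0.014, -0.035], 0], [[0, 0, -0.035], 0], [[0, 0, -0.025], 0], [[0, 0, -0.01], 0], [[0, 0, 0], 0]]'

```text
time_s: 21.92
eef_pos: [0.5393, -0.3499, 0.1106]
eef_rot: [[0.041, 0.012, 0.999], [0.017, 1.0, -0.012], [-0.999, 0.017, 0.041]]
wrist_force: [0.1, 0.6, -1.4]
opening: 0.0172
```

Request:
carry_out --commands '[[[0, 0, -0.012], 0], [[0, 0, -0.01], 0], [[0, 0, -0.006], 0], [[0, 0, 0], 0]]'

```text
time_s: 22.42
eef_pos: [0.5402, -0.351, 0.0834]
eef_rot: [[0.045, 0.012, 0.999], [0.015, 1.0, -0.012], [-0.999, 0.016, 0.045]]
wrist_force: [-0.5, -0.4, -0.6]
opening: 0.0171
```

Request:
carry_out --commands '[[[0, 0, -0.0025], 0], [[0, 0, -0.0025], 0], [[0, 0, 0], 0]]' --force 20

```text
time_s: 22.8
eef_pos: [0.5405, -0.3514, 0.0785]
eef_rot: [[0.046, 0.012, 0.999], [0.014, 1.0, -0.013], [-0.999, 0.015, 0.046]]
wrist_force: [0.2, 0.5, -0.5]
opening: 0.0167
```

Request:
carry_out --commands '[[[0, 0, -0.002], 0], [[0, 0, -0.0015], 0], [[0, 0, 0], 0]]'

```text
time_s: 23.18
eef_pos: [0.5411, -0.352, 0.0773]
eef_rot: [[0.048, 0.012, 0.999], [0.014, 1.0, -0.013], [-0.999, 0.015, 0.048]]
wrist_force: [-1.3, -0.5, -1.9]
opening: 0.0169
```

Request:
carry_out --commands '[[[0, 0, -0.003], 0], [[0, 0, -0.003], 0]]'

```text
time_s: 23.42
eef_pos: [0.5418, -0.3525, 0.0768]
eef_rot: [[0.051, 0.012, 0.999], [0.017, 1.0, -0.013], [-0.999, 0.018, 0.05]]
wrist_force: [-5.2, 5.8, 22.2]
opening: 0.0169
```

Contact is confirmed at 22 N. Relax and release.

Request:
carry_out --commands '[[[0, 0, 0.001], 0], [[0, 0, 0], 0]]'

```text
time_s: 23.68
eef_pos: [0.5421, -0.3529, 0.0783]
eef_rot: [[0.052, 0.012, 0.999], [0.017, 1.0, -0.013], [-0.999, 0.017, 0.052]]
wrist_force: [0.8, 0.3, -1.4]
opening: 0.0167
```

Request:
carry_out --commands '[[[0, 0, 0], 0], [[0, 0, 0], 0], [[0, 0, 0], 0], [[0, 0, 0.01], 0], [[0, 0, 0.03], 0], [[0, 0, 0.05], 0], [[0, 0, 0.05], 0], [[0, 0.01, 0.05], 0], [[-0.01, 0.03, 0.05], 0]]' --hand -0.2

```text
time_s: 24.8
eef_pos: [0.5288, -0.312, 0.3231]
eef_rot: [[0.045, 0.016, 0.999], [0.018, 1.0, -0.017], [-0.999, 0.018, 0.045]]
wrist_force: [0.7, 0.9, 0.8]
opening: 0.0514
```

Run:
```python
from h import *
a=save("scene","sA.png",(150,170,360,290),3);b=save("top","tA.png",(300,150,540,300),3)
h=max(a.shape[0],b.shape[0])
A=cv2.imread("pics/sA.png");B=cv2.imread("pics/tA.png");A=cv2.resize(A,(400,int(A.shape[0]*400/A.shape[1])));B=cv2.resize(B,(400,int(B.shape[0]*400/B.shape[1])))
H=max(A.shape[0],B.shape[0]);c=np.zeros((H,800,3),np.uint8);c[:A.shape[0],:400]=A;c[:B.shape[0],400:]=B;cv2.imwrite("pics/cmp.png",c)
```

```text
(no output)
```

View pics/cmp.png

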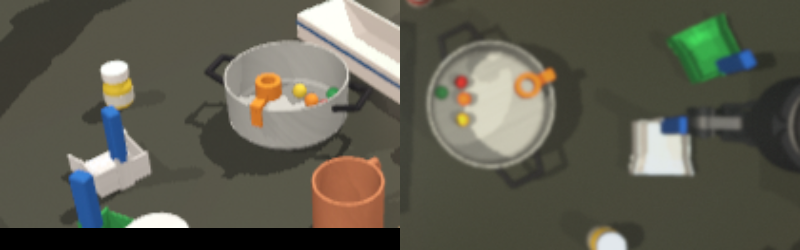

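The scoop stands upright on the counter, and all four candies are inside the pan. Next is the thermometer.

Request:
carry_out --commands '[[[-0.005, 0.06, 0], 0], [[-0.008, 0.06, 0], 0], [[-0.01, 0.06, 0], 0], [[-0.01, 0.06, 0], 0], [[-0.01, 0.06, 0], 0], [[-0.01, 0.06, 0], 0], [[-0.01, 0.06, 0], 0], [[-0.005, 0.06, 0], 0], [[0, 0.055, 0], 0], [[0, 0.03, 0], 0]]'

```text
time_s: 26.15
eef_pos: [0.4553, 0.2613, 0.3311]
eef_rot: [[0.06, 0.026, 0.998], [0.021, 0.999, -0.028], [-0.998, 0.022, 0.06]]
wrist_force: [0.4, -0.9, 0.3]
opening: 0.0512
```

Request:
carry_out --commands '[[[0, 0.02, 0], 0], [[0, 0, 0], 0], [[0, 0, 0], 0]]'

```text
time_s: 26.52
eef_pos: [0.4566, 0.2791, 0.331]
eef_rot: [[0.06, 0.03, 0.998], [0.017, 0.999, -0.031], [-0.998, 0.019, 0.06]]
wrist_force: [0.3, -0.5, 0.2]
opening: 0.051
```

```bash
cat > t.py <<'E'
from h import *
import sys
np.set_printoptions(precision=4,suppress=True)
o=readout.get_obs();print(o["time_s"],o["eef_pos"],np.abs(o["joint_vel"]).max())
im=save("wrist",sys.argv[1]);m=camera_model("wrist")
hsv=cv2.cvtColor(im,cv2.COLOR_RGB2HSV);H,S,V=[hsv[:,:,i].astype(int) for i in range(3)]
k=(((H<=6)|(H>174))&(S>150)&(V>70)).astype(np.uint8);N,l,s,c=cv2.connectedComponentsWithStats(k)
for i in range(1,N):
    if s[i,4]>150:
        b=s[i];print(b,c[i],ray("w",c[i],.194,m),ray("w",(b[0]+b[2]/2,b[1]+b[3]/2),.193,m))
for q,z in(("thermo",.008),("stand",0)):
    for r in finder.place_of("wrist",q)[:2]:print(q,round(r["p"],2),np.round(r["pixel"]),ray("w",r["pixel"],z,m))
E
python3 t.py w15.png
```

```text
26.525 [0.4566 0.2791 0.331 ] 0.0048759323348306636
[330 184  31  30 734] [344.8856 198.3501] [0.4766 0.3087 0.194 ] [0.4777 0.3094 0.193 ]
thermo 0.94 [336. 206.] [0.5566 0.3154 0.008 ]
stand 0.81 [330. 154.] [0.4796 0.3085 0.    ]
```

Request:
carry_out --commands '[[[0.012, 0.016, -0.02], 0], [[0.01, 0.014, -0.03], 0], [[0, 0, -0.025], 0], [[0, 0, 0], 0], [[0, 0, 0], 0]]'

```text
time_s: 27.3
eef_pos: [0.4811, 0.3068, 0.2573]
eef_rot: [[0.063, 0.036, 0.997], [0.023, 0.999, -0.037], [-0.998, 0.025, 0.063]]
wrist_force: [0.8, -0.8, 0.5]
opening: 0.0513
```

```bash
python3 t.py w16.png
```

```text
27.3 [0.4811 0.3068 0.2573] 0.013417319929787699
[ 294  183   42   41 1356] [314.1866 202.9794] [0.4764 0.3085 0.194 ] [0.4772 0.309  0.193 ]
stand 0.8 [311. 148.] [0.4808 0.3104 0.    ]
```

Request:
carry_out --commands '[[[-0.0025, 0.003, -0.015], 0], [[0, 0.0005, -0.02], 0], [[0, 0.0005, -0.02], 0], [[0, 0, 0], 0]]'

```text
time_s: 27.95
eef_pos: [0.4775, 0.3125, 0.2006]
eef_rot: [[0.064, 0.034, 0.997], [0.026, 0.999, -0.036], [-0.998, 0.028, 0.063]]
wrist_force: [0.7, 0.5, 0.4]
opening: 0.0512
```

Request:
carry_out --commands '[[[0.001, -0.003, -0.015], 0], [[0, 0, -0.018], 0], [[0, 0, -0.015], 0], [[0, 0, 0], 0]]'

```text
time_s: 28.45
eef_pos: [0.4792, 0.3095, 0.151]
eef_rot: [[0.066, 0.034, 0.997], [0.027, 0.999, -0.036], [-0.997, 0.03, 0.065]]
wrist_force: [-0.1, -0.4, 0.3]
opening: 0.051
```

Request:
carry_out --commands '[[[0, 0, -0.002], 0], [[0, 0, 0], 0], [[0, 0, 0], 0], [[0, 0, 0], 0]]' --hand 1 --force 50

```text
time_s: 28.95
eef_pos: [0.4802, 0.3101, 0.1503]
eef_rot: [[0.068, 0.034, 0.997], [0.029, 0.999, -0.036], [-0.997, 0.031, 0.067]]
wrist_force: [0.5, -0.0, -1.0]
opening: 0.0229
```

Request:
carry_out --commands '[[[0, 0, 0.01], 0], [[0, 0, 0.015], 0], [[0, 0, 0.015], 0]]'

```text
time_s: 29.32
eef_pos: [0.48, 0.3098, 0.1925]
eef_rot: [[0.067, 0.034, 0.997], [0.029, 0.999, -0.036], [-0.997, 0.031, 0.066]]
wrist_force: [0.4, 0.5, -0.6]
opening: 0.0233
```

Request:
carry_out --commands '[[[0, 0, 0.018], 0], [[0, 0, 0.018], 0], [[0, 0, 0.018], 0], [[0, 0, 0.018], 0]]'

```text
time_s: 29.82
eef_pos: [0.4809, 0.31, 0.2717]
eef_rot: [[0.071, 0.034, 0.997], [0.032, 0.999, -0.037], [-0.997, 0.035, 0.07]]
wrist_force: [-0.1, -0.1, -0.8]
opening: 0.0233
```

Request:
carry_out --commands '[[[0, 0, 0.018], 0], [[0, 0, 0.016], 0], [[0, -0.01, 0.005], 0], [[0.005, -0.03, 0], 0], [[0.01, -0.045, 0], 0], [[0.012, -0.05, 0], 0], [[0.012, -0.05, 0], 0], [[0.012, -0.05, 0], 0], [[0.012, -0.05, 0], 0], [[0.012, -0.05, 0], 0]]'

```text
time_s: 31.08
eef_pos: [0.5535, -0.0356, 0.3157]
eef_rot: [[0.071, 0.027, 0.997], [0.038, 0.999, -0.03], [-0.997, 0.04, 0.07]]
wrist_force: [0.4, 0.3, 0.5]
opening: 0.0228
```

Request:
carry_out --commands '[[[0.008, -0.04, 0], 0], [[0.005, -0.025, 0], 0], [[0, 0, 0], 0], [[0, 0, 0], 0]]'

```text
time_s: 31.58
eef_pos: [0.5632, -0.11, 0.3151]
eef_rot: [[0.068, 0.039, 0.997], [0.035, 0.999, -0.041], [-0.997, 0.038, 0.067]]
wrist_force: [0.3, 0.3, -0.7]
opening: 0.0229
```

Run:
```python
from h import *
np.set_printoptions(precision=4,suppress=True)
for c in("wrist","top","scene"):
    save(c,"g_%s.png"%c);m=camera_model(c)
    for q,z in(("guide_top",.1),("thermo_tip",.17),("thermo_mark",.225)):
        for r in finder.place_of(c,q)[:2]:print(c,q,round(r["p"],2),np.round(r["pixel"],1),ray(c,r["pixel"],z,m))
o=readout.get_obs();print(o["time_s"],o["eef_pos"],o["eef_rot"][:,0])
```

```text
wrist guide_top 0.92 [272.3 175. ] [ 0.583  -0.1484  0.1   ]
wrist thermo_tip 0.92 [308.4 177.3] [ 0.5663 -0.1095  0.17  ]
wrist thermo_tip 0.69 [457.9 131.2] [0.5314 0.0207 0.17  ]
wrist thermo_mark 0.58 [310.8 195.2] [ 0.5632 -0.109   0.225 ]
top guide_top 0.71 [257.4 127.5] [0.7608 0.1332 0.1   ]
top guide_top 0.29 [335.6 202.5] [ 0.5831 -0.0512  0.1   ]
top thermo_tip 0.76 [191.2 214.6] [0.5512 0.2579 0.17  ]
top thermo_mark 0.79 [186.3 215.1] [0.5474 0.2465 0.225 ]
scene guide_top 0.65 [291.5 210.7] [ 0.583  -0.1406  0.1   ]
scene thermo_tip 0.8 [291.7 176.1] [ 0.5385 -0.1012  0.17  ]
scene thermo_tip 0.79 [394.7 180.2] [0.7346 0.0823 0.17  ]
scene thermo_mark 0.84 [292.  159.7] [ 0.551  -0.1062  0.225 ]
scene thermo_mark 0.6 [400.2 167.8] [0.7637 0.0625 0.225 ]
32.175 [ 0.5637 -0.1106  0.3154] [ 0.0692  0.0344 -0.997 ]
```

```bash
cat > g.py <<'E'
from h import *
import sys
np.set_printoptions(precision=4,suppress=True)
o=readout.get_obs();print(o["time_s"],o["eef_pos"],o["eef_rot"][:,0],o["eef_rot"][:,1])
P={}
for c in("wrist","scene"):
    im=save(c,"%s_%s.png"%(sys.argv[1],c));m=camera_model(c)
    for q in("guide_top","thermo_tip","thermo_mark"):
        for r in finder.place_of(c,q)[:2]:
            u,v=r["pixel"]
            e=proj(c,np.array([.587,-.1465,.1]) if q=="guide_top" else o["eef_pos"]-np.array([0,0,.142 if q=="thermo_tip" else .087]))
            if np.hypot(u-e[0],v-e[1])<60 and (q,c) not in P:P[q,c]=(u,v);print(c,q,round(r["p"],2),np.round((u,v),1))
    # orange ring
    hsv=cv2.cvtColor(im,cv2.COLOR_RGB2HSV);k=((hsv[:,:,0]>8)&(hsv[:,:,0]<19)&(hsv[:,:,1]>170)&(hsv[:,:,2]>80)).astype(np.uint8)
    g=proj(c,np.array([.587,-.1465,.1]));w=np.zeros_like(k);cv2.circle(w,(int(g[0]),int(g[1])),45,1,-1);k*=w
    cs,h=cv2.findContours(k,cv2.RETR_CCOMP,cv2.CHAIN_APPROX_NONE)
    for i,ct in enumerate(cs):
        if len(ct)>=8 and cv2.contourArea(ct)>20:
            e=cv2.fitEllipse(ct);print(c,"hole" if h[0][i][3]>=0 else "outer",np.round(e[0],1),np.round(e[1],1),ray(c,e[0],.1,m)[:2])
for q in("guide_top","thermo_tip","thermo_mark"):
    if (q,"wrist") in P and (q,"scene") in P:print(q,"tri",tri(P[q,"wrist"],"wrist",P[q,"scene"],"scene"))
E
python3 g.py ga
```

```text
32.175 [ 0.5637 -0.1106  0.3154] [ 0.0692  0.0344 -0.997 ] [0.039  0.9986 0.0371]
wrist guide_top 0.74 [275.2 174.7]
wrist thermo_tip 0.88 [308.6 177.3]
wrist thermo_mark 0.93 [310.6 194.7]
wrist outer [270.4 177.2] [28.8 50.5] [ 0.5862 -0.1515]
wrist hole [276.7 173.8] [15.2 19.1] [ 0.5827 -0.1443]
scene guide_top 0.62 [288.6 212.2]
scene thermo_tip 0.79 [290.5 178.3]
scene thermo_mark 0.5 [293.8 160.2]
scene outer [312.8 222.2] [4.9 6.4] [ 0.6596 -0.132 ]
scene outer [288.9 220.3] [12.9 27.8] [ 0.6131 -0.1718]
guide_top tri [ 0.5829 -0.1477  0.0988]
thermo_tip tri [ 0.561  -0.115   0.1797]
thermo_mark tri [ 0.5623 -0.1096  0.2289]
```

Request:
carry_out --commands '[[[0.01, -0.016, 0], 0], [[0.01, -0.016, -0.01], 0], [[0.002, -0.004, -0.02], 0], [[0, 0, -0.015], 0], [[0, 0, 0], 0], [[0, 0, 0], 0]]'

```text
time_s: 33.33
eef_pos: [0.5855, -0.1451, 0.2674]
eef_rot: [[0.068, 0.036, 0.997], [0.037, 0.999, -0.039], [-0.997, 0.04, 0.066]]
wrist_force: [0.0, -0.2, 0.0]
opening: 0.0228
```

```bash
python3 g.py gb
```

```text
33.325 [ 0.5855 -0.1451  0.2674] [ 0.0676  0.037  -0.997 ] [0.0364 0.9986 0.0395]
wrist guide_top 0.87 [304.6 168.2]
wrist thermo_tip 0.93 [310.1 174.4]
wrist thermo_mark 0.79 [311.7 192. ]
wrist outer [297.5 169.2] [32.  57.3] [ 0.5867 -0.1539]
scene guide_top 0.97 [291.7 211.2]
scene thermo_tip 0.84 [289.6 202.7]
scene thermo_mark 0.69 [287.  185.2]
scene outer [312.8 222.2] [4.9 6.4] [ 0.6596 -0.132 ]
scene outer [288.9 220.3] [12.9 27.8] [ 0.6131 -0.1718]
guide_top tri [ 0.5871 -0.1458  0.1022]
thermo_tip tri [ 0.5841 -0.1443  0.1274]
thermo_mark tri [ 0.5814 -0.1456  0.1794]
```

```bash
cat > fitg.py <<'E'
from h import *
import json
np.set_printoptions(precision=4,suppress=True)
a=np.linspace(0,2*np.pi,60);U=8
def mask(m,x,y,sh):
    def circ(r,z):return np.array([proj("w",np.array([x+r*np.cos(t),y+r*np.sin(t),z]),m) for t in a],np.float32)
    P=lambda q:np.round((np.array(q).reshape(-1,2)*U+U/2-.5)).astype(np.int32)
    o=np.zeros(sh,np.uint8);h1=o.copy();h2=o.copy()
    return o,P(cv2.convexHull(np.vstack([circ(.018,.1),circ(.018,.075)]))),P(circ(.01,.1)),P(circ(.01,.075))
def run(im,m,tag):
    c=proj("w",np.array([.587,-.146,.09]),m);x0,y0=int(c[0])-60,int(c[1])-60
    im=cv2.copyMakeBorder(im,80,80,80,80,cv2.BORDER_CONSTANT);cr=im[y0+80:y0+200,x0+80:x0+200]
    hsv=cv2.cvtColor(cr,cv2.COLOR_BGR2HSV);k=((hsv[:,:,0]>6)&(hsv[:,:,0]<20)&(hsv[:,:,1]>150)&(hsv[:,:,2]>60)).astype(np.uint8)
    k=cv2.resize(k*255,None,fx=U,fy=U,interpolation=cv2.INTER_LINEAR)>127
    best=None
    def cost(x,y):
        o,A,B,C=mask(m,x,y,k.shape);off=np.array([x0,y0])*U
        cv2.fillPoly(o,[A-off],1);h1=np.zeros_like(o);h2=h1.copy();cv2.fillPoly(h1,[B-off],1);cv2.fillPoly(h2,[C-off],1)
        M=(o>0)&~((h1&h2)>0);return (M&~k).sum()+.5*(k&~M).sum()
    x,y=.587,-.146
    for s in(.004,.002,.001,.0005):
        for _ in range(3):
            g=[(cost(x+i*s,y+j*s),x+i*s,y+j*s) for i in(-1,0,1) for j in(-1,0,1)];f,x,y=min(g)
    print(tag,x,y,f/U/U,k.sum()/U/U)
for t in("2","3","5"):run(cv2.imread("pics/w%s.png"%t),json.load(open("m%s.json"%t)),"w"+t)
run(cv2.imread("pics/gb_wrist.png"),camera_model("wrist"),"gb");run(cv2.imread("pics/gb_scene.png"),camera_model("scene"),"scene");run(cv2.imread("pics/top0.png"),camera_model("top"),"top")
E
python3 fitg.py
```

```text
w2 0.5884999999999999 -0.148 167.7578125 889.0
w3 0.5865 -0.1465 270.6171875 1040.875
w5 0.5875 -0.147 277.3984375 2039.0
gb 0.5875 -0.1475 522.6015625 1118.625
scene 0.586 -0.1475 383.46875 910.78125
top 0.5885 -0.1475 91.6171875 174.0
```

Run:
```python
from h import *
np.set_printoptions(precision=4,suppress=True)
o=readout.get_obs();z=o["eef_pos"][2]
print(ray("wrist",(310.1,174.4),z-.1423),ray("wrist",(311.7,192),z-.0873),o["eef_pos"])
print(ray("scene",(289.6,202.7),z-.1423),ray("scene",(287,185.2),z-.0873))
im=cv2.imread("pics/gb_wrist.png")[130:290,230:390];b=cv2.imread("pics/gb_scene.png")[150:250,240:340]
c=np.hstack([cv2.resize(im,(400,400),interpolation=cv2.INTER_CUBIC),cv2.resize(b,(400,400),interpolation=cv2.INTER_CUBIC)]);cv2.imwrite("pics/last.png",c)
```

```text
[ 0.5853 -0.1433  0.1253] [ 0.5822 -0.1437  0.1803] [ 0.5857 -0.1456  0.2676]
[ 0.5811 -0.1436  0.1253] [ 0.5821 -0.1488  0.1803]
```

View pics/last.png

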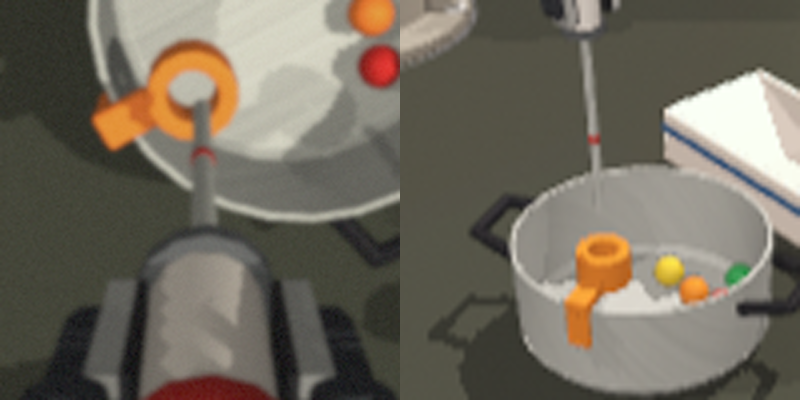

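The last view (12th) shows the stem tip just above the guide's hole, off by a few mm towards +y and −x. I'll shift it and then check by numbers.

Request:
carry_out --commands '[[[0.0055, -0.003, 0], 0], [[0, 0, -0.006], 0], [[0, 0, 0], 0]]'

```text
time_s: 34.1
eef_pos: [0.5917, -0.1489, 0.2612]
eef_rot: [[0.068, 0.037, 0.997], [0.036, 0.999, -0.039], [-0.997, 0.039, 0.067]]
wrist_force: [0.1, -0.6, -1.0]
opening: 0.0229
```

```bash
cat > st.py <<'E'
from h import *
import sys
np.set_printoptions(precision=4,suppress=True)
from scipy.optimize import least_squares
o=readout.get_obs();p=o["eef_pos"];T=o["eef_rot"];print(o["time_s"],p,T[:,0],np.round(o["wrist_force"],1))
C={};
for c in("wrist","scene"):
    im=save(c,"%s_%s.png"%(sys.argv[1],c));m=camera_model(c)
    hsv=cv2.cvtColor(im,cv2.COLOR_RGB2HSV);H,S,V=[hsv[:,:,i].astype(int) for i in range(3)]
    e=proj(c,p-np.array([.002,0,.0873]));k=(((H<=7)|(H>172))&(S>90)&(V>50)).astype(np.uint8)
    w=np.zeros_like(k);cv2.circle(w,(int(e[0]),int(e[1])),14,1,-1);k*=w
    ys,xs=np.nonzero(k);C[c]=(xs.mean(),ys.mean()) if len(xs) else None;print(c,"mark px",C[c],len(xs))
    r=finder.place_of(c,"thermo_mark");print([(round(q["p"],2),np.round(q["pixel"],1).tolist()) for q in r[:2]])
    if C[c]:print("ray at expected z",ray(c,C[c],p[2]-.0873,m))
if all(C.values()):print("mark tri",tri(C["wrist"],"wrist",C["scene"],"scene"))
print("handle axis",p-.019*T[:,0])
E
python3 st.py gc
```

```text
34.1 [ 0.5917 -0.1489  0.2612] [ 0.0681  0.0364 -0.997 ] [ 0.1 -0.6 -1. ]
wrist mark px (np.float64(310.962962962963), np.float64(190.85185185185185)) 27
[(0.95, [313.5, 194.1])]
ray at expected z [ 0.5878 -0.1477  0.1739]
scene mark px (np.float64(288.5), np.float64(188.0)) 6
[(0.64, [398.0, 164.1]), (0.56, [292.1, 189.0])]
ray at expected z [ 0.5867 -0.148   0.1739]
mark tri [ 0.5877 -0.1481  0.1745]
handle axis [ 0.5904 -0.1496  0.2801]
```

Request:
carry_out --commands '[[[0, 0.0005, -0.008], 0], [[0, 0, -0.008], 0], [[0, 0, 0], 0]]'

```text
time_s: 34.67
eef_pos: [0.5918, -0.1482, 0.2447]
eef_rot: [[0.069, 0.037, 0.997], [0.037, 0.999, -0.039], [-0.997, 0.039, 0.068]]
wrist_force: [-0.3, 0.6, 0.2]
opening: 0.0231
```

Request:
carry_out --commands '[[[0, 0, -0.008], 0], [[0, 0, -0.008], 0], [[0, 0, -0.006], 0], [[0, 0, 0], 0]]'

```text
time_s: 35.17
eef_pos: [0.5916, -0.1481, 0.2207]
eef_rot: [[0.069, 0.037, 0.997], [0.037, 0.999, -0.039], [-0.997, 0.039, 0.067]]
wrist_force: [-0.3, -0.3, -0.7]
opening: 0.0236
```

```bash
python3 st.py gd
```

```text
35.175 [ 0.5916 -0.1481  0.2207] [ 0.0685  0.0366 -0.997 ] [-0.3 -0.3 -0.7]
wrist mark px (np.float64(310.8333333333333), np.float64(190.79166666666666)) 24
[(0.68, [311.1, 193.6])]
ray at expected z [ 0.5876 -0.1469  0.1334]
scene mark px (np.float64(289.8), np.float64(201.4)) 5
[(0.62, [400.8, 165.1]), (0.59, [308.8, 219.3])]
ray at expected z [ 0.5868 -0.1467  0.1334]
mark tri [ 0.588  -0.1473  0.1343]
handle axis [ 0.5903 -0.1488  0.2397]
```

Request:
carry_out --commands '[[[0, 0, -0.008], 0], [[0, 0, -0.008], 0], [[0, 0, -0.008], 0], [[0, 0, -0.005], 0], [[0, 0, 0], 0]]'

```text
time_s: 36.0
eef_pos: [0.592, -0.1483, 0.1905]
eef_rot: [[0.07, 0.036, 0.997], [0.036, 0.999, -0.039], [-0.997, 0.039, 0.068]]
wrist_force: [0.7, 0.0, -0.2]
opening: 0.0231
```

Request:
carry_out --commands '[[[0, 0, -0.0033], 0], [[0, 0, 0], 0], [[0, 0, 0], 0]]'

```text
time_s: 36.38
eef_pos: [0.5924, -0.1485, 0.1875]
eef_rot: [[0.071, 0.036, 0.997], [0.036, 0.999, -0.039], [-0.997, 0.039, 0.069]]
wrist_force: [0.3, 0.4, -0.3]
opening: 0.0232
```

```bash
python3 st.py ge
python3 - <<'E'
from h import *
# wrist-relative check: red band vs predicted guide-top centre pixel
for c in("wrist","scene"):print(c,"guide centre px",np.round(proj(c,np.array([.5875,-.1473,.1])),1))
E
```

```text
36.375 [ 0.5924 -0.1485  0.1875] [ 0.0709  0.0362 -0.9968] [ 0.3  0.4 -0.3]
wrist mark px (np.float64(310.5897435897436), np.float64(191.4102564102564)) 39
[(0.75, [310.5, 193.1])]
ray at expected z [ 0.5886 -0.1473  0.1002]
scene mark px (np.float64(290.5), np.float64(212.5)) 4
[(0.73, [291.6, 209.3]), (0.65, [399.0, 164.3])]
ray at expected z [ 0.5881 -0.1477  0.1002]
mark tri [ 0.5884 -0.1476  0.1003]
handle axis [ 0.591  -0.1492  0.2064]
wrist guide centre px [310.5 189.9]
scene guide centre px [290.5 212.4]
```

Run:
```python
from h import *
o=readout.get_obs();print(o["time_s"],o["eef_pos"],np.abs(o["joint_vel"]).max(),o["opening"])
print(ticket.hand_in())
```

```text
36.575 [ 0.5923134  -0.14839773  0.18739565] 0.0023198016748206905 0.023233707133731525
the job is handed in; nothing more can be done
None
```

I handed the job in at 36.6 s with every step done in the order asked; hand-in reports no verdict.

- **Candies:** I scooped all four against the trough's ramp and dropped them into the pan by snatching the scoop backwards. A picture afterwards showed all four in the pan and none spilled.
- **Scoop:** It stands upright on the counter within about 1 cm of where it started, confirmed in the same picture.
- **Thermometer:** At hand-in it was held still in the guide, with no force on the wrist beyond noise.

| Last check | Red band | Guide top |
|---|---|---|
| Height | 0.1003 m | 0.100 m |
| Position (x, y) | (0.5884, −0.1476) | (0.5875, −0.1473) |

That puts the stem about 1 mm off centre, with 7 mm of clearance all round.

- **Tilt:** The thermometer leans about 1.5°. The tool picked up a slight tilt that the interface gave me no way to correct.
- **Disagreements:** The networks' guide positions in single pictures differed from the fitted one by a few mm, so I used the fit over several pictures (they agreed to about 1 mm). The last height check in the scene camera rests on only a few red pixels, though it agrees with the height worked out from the grasp.
- **Not checked:** I did not measure the jars, cup and mug again at the end; no unexpected contact showed in the forces. My picture allowance ran out before the final descent, so its checks are by numbers only.

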